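# Load a round into the vee of a drilling jig and clamp it

## Robot

A 6-joint arm with a two-finger parallel gripper is mounted at the origin on the work surface. World frame = base frame: x ahead of the robot, y to its left, z up, the work surface at z = 0. Lengths are in m, angles in rad, forces in N, time in s.
With the tool pointing down it reaches from about 0.275 to 0.875 m from the base axis. Payload 12.5 kg.
Tool frame: the origin (TCP) lies on the mounting face of the last link; the fingertips stand 173 mm ahead of it and the grasp point (between the pads) lies 155 mm ahead of it; z points along the fingers, x is the direction in which the jaws open and shut, and the axes are right-handed (so a half turn about z gives the same grasp; the last joint's range is limited). The gripper opens to 85 mm and grips with 20 to 120 N. Pads are 22 mm wide; open, the fingers measure 114 mm over their backs; the gripper's body (76 mm by 85 mm) begins 54 mm behind the grasp point. The pads swing forward as they close: fully open they stand 13 mm farther back than shut.
Start: joints at [-1.292, 0.351, 1.652, -0, 1.139, -0.085], TCP at [0.196, -0.514, 0.405] pointing down, gripper open.
Joint ranges: [-2.75, 2.75], [-0.79, 2.1], [0.01, 2.65], [-1.57, 4.71], [0.07, 3.14], [-2.87, 2.87]. Speed limits (rad/s): [2.22, 2.22, 2.79, 3.14, 3.14, 3.14].

## Interface

Orientations are given as [roll, pitch, yaw] about the fixed x, y, z axes, in that order (R = Rz(yaw) Ry(pitch) Rx(roll)).
In Python, from plant import r gives the robot as it stands.
- The arm moves only by the shell command python3 -m pendant 'ROWS' [FORCE]. ROWS is JSON, a list of rows, each a list of 3 entries, a list of its own where there are three numbers: the turn, a rotation vector about the tool's x, y, z in degrees, then the shift along the tool's x, y, z in mm, then the closure, from 0 (fully open) to 1 (shut). In form: [[[ax, ay, az], [dx, dy, dz], grip], ...]. A call has exactly 8 rows; each row shifts and turns the pose as measured when the row begins, along the tool's axes as they then stand; what a row does not reach is not made up. A row lasts 1/8 s, in which the tool goes at most 62.5 mm and 10.7 degrees, less where a joint would pass 70% of its speed; a pose out of reach is approached as far as the arm can. A call with a gripper value outside its range is refused whole. The fingers move at their own pace and stop on an object; FORCE is the grip in N (left out, the last holds). Time passes only in rows, so rows that do not move let the fingers close, or fill a call up. It gives the time, the measured TCP pose, the force and the opening at its end, in the units of the state.
- r.sense(): the state, without advancing time (a new reading comes with each control period).
- r.capture(name): name is "scene" or "top"; returns a dict with "frame" (420x560x3 uint8, blue, green, red), "fx", "fy", "cx", "cy" (pixels), "rvec" (rotation vector, rad) and "tvec" (3), from world to camera coordinates, as OpenCV has them. Camera axes: x right, y down, z forward; pixel columns grow to the right and rows downward; lengths in m; the calibration is good to about 2 mm. A picture is of the moment at which its call begins. There is no depth.
- r.hand_in(): hands the job in, once; it reports no verdict.
The state is a dict: "time": time; "joint_positions": joint angles; "qd": joint speeds; "tau": joint torques, N m; "position": TCP position; "tcp_rot": TCP orientation; "force": force on the tool from outside, world axes, zero at the start; "torque": the same for the moment, N m; "finger_gap": finger opening in m.
Only numpy, scipy, OpenCV 4.12 (cv2) and the standard library are available. Lean on these libraries where they do the work, as an engineer would, in place of code of your own. Each camera call takes 0.05 s, during which the arm holds its last target. There are 200 camera calls.

## Task

Load the drilling jig: roll the loose beech round across the loading deck into the vee and take your hands off it so that it settles and centres itself. Then slide it along the vee until its end is pressed against the aluminium end stop, without shifting the stop, and push the red toggle-clamp handle all the way down until it locks past centre with the rubber tip on the round. Do not lift the round, and leave the other tools and stock lying where they are.

Things in the scene. Friction and masses are not known exactly. Their poses are not given: they have to be found in the camera images.
- jig: Plywood drilling jig, fixed to the bench at a place and yaw that differ from run to run. Board 260 mm (x) by 345 mm (y, from -140 to 205), flat deck 36 mm above the bench. Origin on the bench under the middle of the vee; x along the vee towards the end stop, z up. Loading deck at +y; toggle clamp at -y: riser and bracket at x = -35 to 35, y = -52 to -136 mm, up to 106 mm above the bench
- vee (a point): Where the axis of a 50 mm round lies when it rests centred in the vee: jig x = 0, y = 0, 47.4 mm above the bench; axes as the jig's. The 90 degree beech vee, waxed so that the round slides along it with under 2 N, runs the whole length of the jig: mouth 48 mm wide at deck level (edges at jig y = +-24 mm), bottom 12 mm above the bench
- deck (a point): Middle of the flat loading deck, on its surface: jig x = 0, y = 110 mm, 36 mm above the bench; axes as the jig's. The deck runs from the vee's edge (jig y = 24 mm) to a keeper strip 10 mm high and 10 mm wide at y = 195 to 205 mm
- round: Loose beech round, 50 mm diameter x 160 mm long, about 0.22 kg, with one dark pencil ring. At the start it lies on the loading deck, within 0.12 rad of parallel to the vee, axis 61 mm above the bench, and rolls freely. Origin at its centre, x along its axis towards the stop end; y and z turn with it as it rolls
- round_end (a point): Centre of the round's flat end that faces the stop (80 mm from its centre)
- stop: Adjustable aluminium end stop: upright plate 12 mm thick across the far (+x) end of the vee, 72 mm wide, 1 to 39 mm above the deck, on a carriage with a black star knob. Only finger-tight: slips along x if pushed with over about 9 N. Its face is 70 to 100 mm from the vee's middle, set differently each run. Origin at deck level in the plane of its face, 41 mm to the clamp side; axes as the jig's
- stop_face (a point): Point on the stop's face (the side towards the round) where the axis of the seated round meets it; axes as the jig's
- handle (a joint): Angle of the red toggle-clamp handle about its hinge (parallel to jig x): 0 = open, 70 degrees above level, leaning to -y; grows as it is pushed outwards and down, to 1.05 = locked, 10 degrees above level. The linked clamp arm swings down onto the vee. On a round it takes 2 to 5 N at the grip near 0.8; dead centre is at 0.92, and from about 0.97 it goes over to the end by itself and locks. Light friction keeps it open
- handle_hinge (a point): Middle of the handle's hinge axis, at jig x = 0, y = -107 mm, 93 mm above the bench; axes as the jig's. With the clamp open the handle's tip stands 218 mm above the bench and the end of the clamp arm, nearer the vee, 190 mm; keep well above them when passing over
- handle_grip (a point): Point on the handle's centre line, 110 mm from the hinge, 20 mm short of the tip; the red grip is 24 mm wide (along jig x), 18 mm thick and covers 45 to 130 mm from the hinge
- pad: Spring-loaded spindle with a 17 mm black rubber tip at the end of the clamp arm, 70 mm from the arm's hinge (jig y = -70 mm, 95 mm above the bench). Closed on a round, it presses with 10 to 18 N at the middle of the vee (jig x = 0, y = 0). Origin on the arm's centre line; the tip's end is 30 mm along the body's -z
- pencil: Flat red carpenter's pencil, 155 mm long, 8 mm thick, lying across the far end of the loading deck (jig x = about 114 mm). Bystander
- sanding_block: Cork sanding block 46 x 71 x 32 mm on the jig's clamp side, near end. Bystander. Origin under its centre
- square: Combination square with a 300 mm steel rule, lying on the bench. Bystander. Origin under the rule's middle
- mallet: Wooden mallet, 290 mm long, 65 mm high, lying on the bench. Bystander. Origin under it
- tape: Yellow tape measure, 75 x 40 x 72 mm, on the bench. Bystander. Origin under its centre
- goggles: Blue-rimmed clear safety glasses on the bench, 45 mm high. Bystander
- stock_a: Dark round, 44 x 170 mm, in the plywood stock tray on the left of the bench. Bystander. Origin at its centre
- stock_b: Brown round, 44 x 170 mm, in the same tray. Bystander. Origin at its centre
Things that resemble listed ones, but are neither listed nor needed, are in the scene too. What is shaped like the round but purple or turquoise is not meant.

How it is judged:
On the way, in this order (a step that is already met when the one before it is completed fails the run):
1. the round lies centred in the vee, at rest, with the gripper off it and the clamp still open (y of round in the frame of vee between -0.002 and 0.002 m and z of round in the frame of vee between -0.002 and 0.002 m and angle between the x axis of round and the x axis of jig, either way round below 0.03 rad and value of joint handle below 0.5 rad and contact force between each of pad, the fingers and round below 0.1 N and linear speed of round below 0.01 m/s), for 0.4 s.
2. the round, still seated in the vee and unclamped, is pressed against the end stop with more than 2 N (y of round in the frame of vee between -0.002 and 0.002 m and z of round in the frame of vee between -0.002 and 0.002 m and angle between the x axis of round and the x axis of jig, either way round below 0.03 rad and x of round_end in the frame of stop_face between -0.0015 and 0.0015 m and value of joint handle below 0.5 rad and contact force between pad and round below 0.1 N and contact force between round and stop above 2 N).
At the end, for the whole second after the job is handed in: Round seated in the vee (axis within 2 mm sideways and in height, 0.03 rad), its end within 1.5 mm of the stop face, stop within 1.5 mm of where it was set, handle past 0.98 rad, rubber tip pressing on the round with more than 5 N, all at rest and released (y of round in the frame of vee between -0.002 and 0.002 m and z of round in the frame of vee between -0.002 and 0.002 m and angle between the x axis of round and the x axis of jig, either way round below 0.03 rad and x of round_end in the frame of stop_face between -0.0015 and 0.0015 m and value of joint handle above 0.98 rad and contact force between pad and round above 5 N and linear speed of round below 0.01 m/s and distance of stop_face from where it was at the start of the episode below 0.0015 m and contact force between the fingers and round below 0.1 N); the robot touches nothing.
It fails at once if the end stop is shifted by more than 1.5 mm (distance of stop_face from where it was at the start of the episode above 0.0015 m).
It fails at once if the round is lifted more than 12 mm off the deck (z of round in the frame of jig above 0.073 m).
It fails at once if the round falls off the jig (height (world z) of round below 0.035 m).
It fails at once if a bystander (pencil, sanding block, square, mallet, tape, glasses, stock) is moved by more than 20 mm (distance of any of pencil, sanding_block, square, mallet, tape, goggles, stock_a, stock_b from where it was at the start of the episode above 0.02 m).
It also fails if it takes over 67 s, if anything falls off the work surface, if the arm or the gripper's body presses on something with over 40 N, if the wrist force passes 120 N, or if a joint passes its speed limit or range.

## Working session

There is one attempt and no reset: what is moved stays moved. The work goes in short steps, Python scripts to look and compute and a shell command to move; the robot and the scene stay as the last step left them, time stands still between calls to the robot, and variables do not carry over. Pictures are saved under pics/ and viewed, about 8 in all and at most 12, crops included, and the job is handed in when it is done.

```bash
mkdir -p pics; ls
python3 - <<'E'
from plant import r
import cv2
print(r.sense())
for n in("scene","top"):
    c=r.capture(n); cv2.imwrite(f"pics/{n}0.png",c["frame"]); print(n,c["fx"],c["fy"],c["cx"],c["cy"],c["rvec"],c["tvec"])
E
```

```text
pics
{'time': 0.0, 'joint_positions': array([-1.29160555e+00,  3.51241993e-01,  1.65243625e+00,  1.22259024e-05,
        1.13909791e+00, -8.46027198e-02]), 'qd': array([ 0.00091761, -0.00013118,  0.00132715, -0.00173433,  0.00045845,
        0.00026182]), 'tau': array([ 5.89284955e-04, -5.06099868e+01, -2.91407347e+01, -1.16626884e-04,
        4.43554163e-03,  3.97199381e-05]), 'position': array([ 0.19568916, -0.51386864,  0.40415052]), 'tcp_rot': array([-3.14148159e+00,  1.17833530e-03, -1.20700788e+00]), 'force': array([0.19787523, 0.86018107, 0.90212741]), 'torque': array([0.0614512 , 0.05043904, 0.05909646]), 'finger_gap': 0.08550488543583669}
scene 472.91295035271776 472.91295035271776 277.07782921687044 211.84804513242725 [ 1.94351108  1.18328576 -0.58888694] [-0.30577725 -0.14346166  1.86982973]
top 382.87240693541696 382.87240693541696 278.81988256324934 206.90204918565627 [ 2.15259563 -2.16162146  0.12852936] [0.07595912 0.55359168 1.16224004]
```

View pics/top0.png

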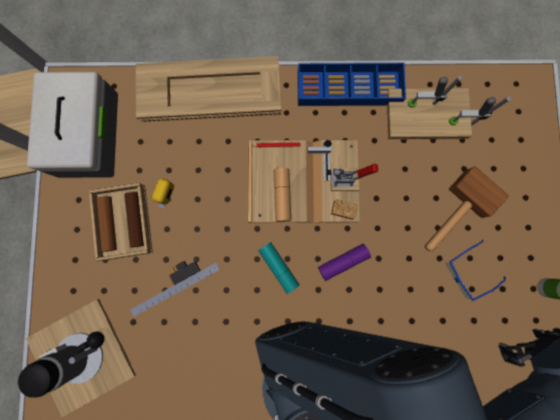

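View pics/scene0.png

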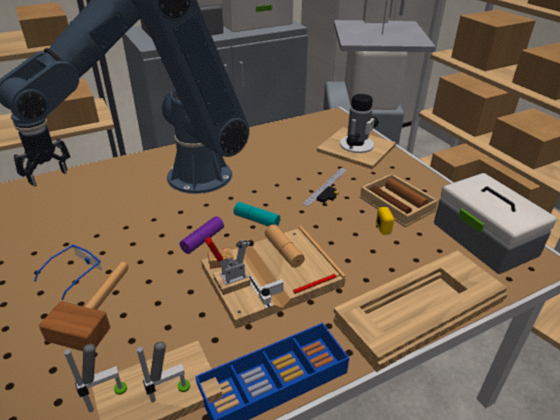

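The jig is at about (248–360, 140–222) in the top view. The vee is at column ~314, the round at column 282 rows 168–220, the stop near (320,150) and the red handle near (365,170). Jig x points up in the image, roughly world +x. Next: zoomed crops and rays.

```bash
cat > h.py <<'E'
import numpy as np, cv2
from plant import r
def cap(n):
    c=r.capture(n); c["K"]=np.array([[c["fx"],0,c["cx"]],[0,c["fy"],c["cy"]],[0,0,1]])
    c["R"]=cv2.Rodrigues(np.array(c["rvec"]))[0]; c["t"]=np.array(c["tvec"]).ravel(); return c
def ray(c,uv,z):
    o=-c["R"].T@c["t"]; d=c["R"].T@np.linalg.inv(c["K"])@np.array([uv[0],uv[1],1.])
    return o+d*(z-o[2])/d[2]
def proj(c,p):
    return cv2.projectPoints(np.array(p,float).reshape(-1,3),np.array(c["rvec"]),c["t"],c["K"],None)[0].reshape(-1,2)
def crop(c,x0,y0,w,h,s,fn):
    cv2.imwrite(fn,cv2.resize(c["frame"][y0:y0+h,x0:x0+w],None,fx=s,fy=s,interpolation=cv2.INTER_CUBIC))
E
python3 - <<'E'
from h import *
c=cap("top"); crop(c,238,130,150,105,5,"pics/t1.png")
print("cam",-c["R"].T@c["t"])
for uv in [(249,141),(359,140),(360,221),(248,222)]: print(uv,ray(c,uv,.036))
for z,uvs in ((.086,[(282,168),(282,220)]),):
    for uv in uvs: print(uv,ray(c,uv,z))
s=cap("scene"); crop(s,190,215,160,120,5,"pics/s1.png")
E
```

```text
cam [0.40839648 0.07045902 1.2211811 ]
(249, 141) [0.76564328 0.16781819 0.036     ]
(359, 140) [ 0.76718833 -0.18257148  0.036     ]
(360, 221) [ 0.50847933 -0.1780535   0.036     ]
(248, 222) [0.5068467  0.16950386 0.036     ]
(282, 168) [0.66602468 0.06341059 0.086     ]
(282, 220) [0.50822807 0.06419973 0.086     ]
```

View pics/t1.png

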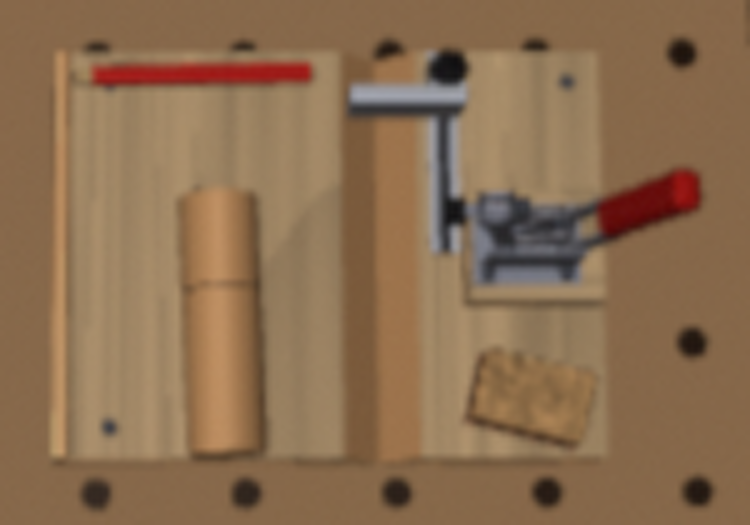

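View pics/s1.png

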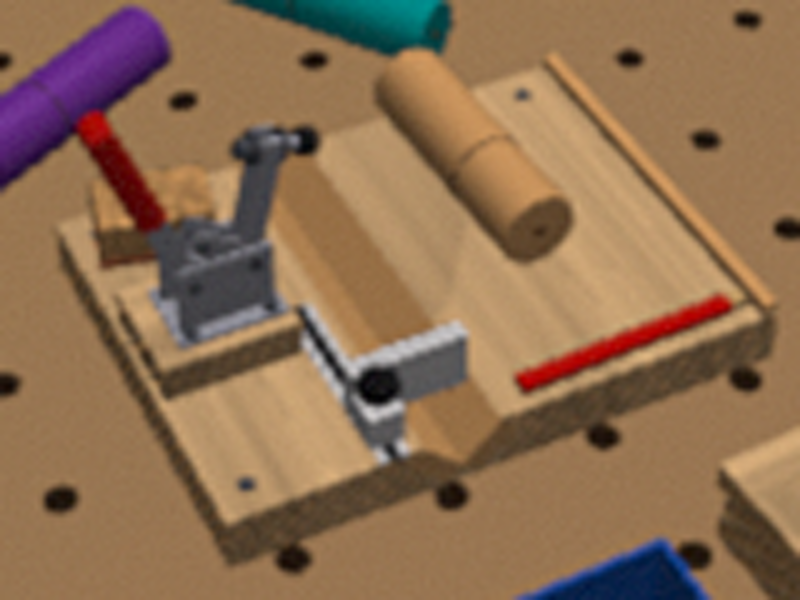

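Run:
```python
from h import *
c=cap("top")
f=lambda u,v,z: ray(c,(238+(u+.5)/5-.5,130+(v+.5)/5-.5),z)
for n,a in dict(TR=(598,51,.036),BR=(606,459,.036),TL=(54,50,.046),BL=(50,459,.046),veeLt=(341,52,.036),veeLb=(346,458,.036),veeRt=(415,52,.036),veeRb=(421,458,.036),stopTopL=(349,103,.075),stopTopR=(466,103,.075),rT=(218,187,.08),rB=(227,455,.08),rTl=(181,195,.061),rTr=(256,190,.061),rBl=(190,452,.061),rBr=(264,447,.061),pencL=(94,75,.044),pencR=(310,72,.044),handletip=(688,190,.215)).items():
    print(n,f(*a).round(4))
# bright board mask check
```

```text
TR [ 0.7679 -0.1769  0.036 ]
BR [ 0.5073 -0.1743  0.036 ]
TL [0.7672 0.1689 0.046 ]
BL [0.5079 0.1699 0.046 ]
veeLt [ 0.768  -0.0132  0.036 ]
veeLb [ 0.5086 -0.013   0.036 ]
veeRt [ 0.7678 -0.0603  0.036 ]
veeRb [ 0.5084 -0.0596  0.036 ]
stopTopL [ 0.7239 -0.0149  0.075 ]
stopTopR [ 0.7236 -0.0868  0.075 ]
rT [0.6705 0.0658 0.08  ]
rB [0.5069 0.0612 0.08  ]
rTl [0.6699 0.0886 0.061 ]
rTr [0.6729 0.0422 0.061 ]
rBl [0.5105 0.0835 0.061 ]
rBr [0.5134 0.0385 0.061 ]
pencL [0.7514 0.1437 0.044 ]
pencR [0.7527 0.0071 0.044 ]
handletip [ 0.6367 -0.1855  0.215 ]
```

Measured: jig origin ≈ (0.638, −0.036), yaw ≈ −0.003. The stop face is at jig x ≈ 0.086. The round's centre is ≈ (0.590, 0.063) and its yaw ≈ +0.03. The sizes check out: length 0.16 m, mouth 47 mm, board 260×345 mm. Plan: open fingers spread along jig x on the +y side give two contacts to roll it with.

```bash
python3 -m pendant '[[[0,0,-10],[0,0,-10],0],[[0,0,-10],[0,0,-10],0],[[0,0,-10],[0,0,-10],0],[[0,0,-10],[0,0,-10],0],[[0,0,-10],[0,0,0],0],[[0,0,-10],[0,0,0],0],[[0,0,-9],[0,0,0],0],[[0,0,0],[0,0,0],0]]'
```

```text
time: 1.25
position: [0.1957, -0.5137, 0.4448]
tcp_rot: [-3.139, 0.001, 0.035]
force: [-0.0, -0.4, 0.5]
finger_gap: 0.0853
```

```bash
python3 -m pendant '[[[0,0,2],[31,-50,0],0],[[0,0,0],[31,-50,0],0],[[0,0,0],[31,-50,0],0],[[0,0,0],[31,-50,0],0],[[0,0,0],[31,-50,0],0],[[0,0,0],[31,-50,0],0],[[0,0,0],[31,-50,0],0],[[0,0,0],[31,-50,0],0]]'
```

```text
time: 2.25
position: [0.4538, -0.1073, 0.4459]
tcp_rot: [-3.141, -0.002, -0.043]
force: [2.0, -0.8, -0.6]
finger_gap: 0.0854
```

```bash
python3 -m pendant '[[[0,0,-2],[27,-45,0],0],[[0,0,0],[27,-45,0],0],[[0,0,0],[27,-45,0],0],[[0,0,0],[27,-45,0],0],[[0,0,0],[22,-42,0],0],[[0,0,0],[0,0,50],0],[[0,0,0],[0,0,50],0],[[0,0,0],[0,0,0],0]]'
```

```text
time: 3.25
position: [0.5939, 0.1245, 0.3441]
tcp_rot: [-3.141, -0.004, -0.035]
force: [0.0, -1.2, 1.0]
finger_gap: 0.0854
```

```bash
python3 -m pendant '[[[0,0,-2],[-3,-4,40],0],[[0,0,0],[0,0,40],0],[[0,0,0],[0,0,30],0],[[0,0,0],[0,0,15],0],[[0,0,0],[0,0,5],0],[[0,0,0],[0,0,0],0],[[0,0,0],[0,0,0],0],[[0,0,0],[0,0,0],0]]'
python3 - <<'E'
from h import *
s=cap("scene"); crop(s,170,165,200,150,4,"pics/s2.png")
E
```

```text
time: 4.25
position: [0.5975, 0.1288, 0.2253]
tcp_rot: [-3.138, -0.023, -0.012]
force: [-0.2, 0.4, 1.2]
finger_gap: 0.0851
```

View pics/s2.png

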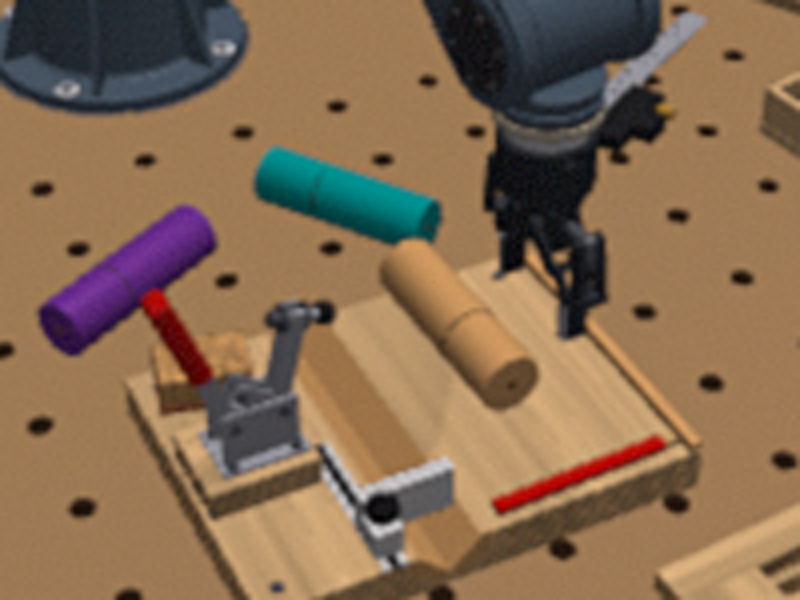

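The fingers stand on the deck side of the round, clear of everything (fingertips near crop pixels (505,270) and (570,330)). Lowering a little, then rolling it.

```bash
python3 -m pendant '[[[0,-1.3,0],[-4,0,9],0],[[0,0,0],[-3,0,9],0],[[0,0,0],[0,10,0],0],[[0,0,0],[0,10,0],0],[[0,0,0],[0,10,0],0],[[0,0,0],[0,10,0],0],[[0,0,0],[0,10,0],0],[[0,0,0],[0,10,0],0]]'
```

```text
time: 5.3
position: [0.5894, 0.0646, 0.2059]
tcp_rot: [-3.138, 0.001, -0.012]
force: [-1.0, -0.7, -0.7]
finger_gap: 0.0855
```

```bash
python3 -m pendant '[[[0,0,0],[0,5,0],0],[[0,0,0],[0,5,0],0],[[0,0,0],[0,5,0],0],[[0,0,0],[0,5,0],0],[[0,0,0],[0,5,0],0],[[0,0,0],[0,5,0],0],[[0,0,0],[0,5,0],0],[[0,0,0],[0,5,0],0]]'
python3 - <<'E'
from h import *
s=cap("scene"); crop(s,170,165,200,150,4,"pics/s3.png")
E
```

```text
time: 6.3
position: [0.5889, 0.0218, 0.2058]
tcp_rot: [-3.138, 0.001, -0.012]
force: [0.6, -0.4, 0.6]
finger_gap: 0.0851
```

View pics/s3.png

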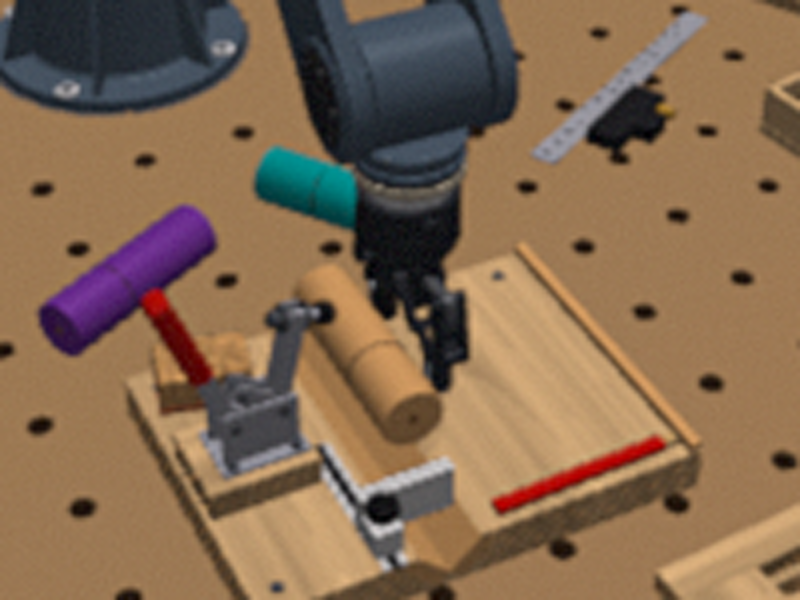

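The round is at the vee's edge, its end at crop (410,415). A few more millimetres, slowly.

```bash
python3 -m pendant '[[[0,0,0],[0,3,0],0],[[0,0,0],[0,3,0],0],[[0,0,0],[0,3,0],0],[[0,0,0],[0,2,0],0],[[0,0,0],[0,0,0],0],[[0,0,0],[0,0,0],0],[[0,0,0],[0,-12,0],0],[[0,0,0],[0,-12,0],0]]'
python3 - <<'E'
from h import *
s=cap("scene"); crop(s,170,165,200,150,4,"pics/s4.png")
E
```

```text
time: 7.35
position: [0.5891, 0.0346, 0.2058]
tcp_rot: [-3.138, 0.001, -0.013]
force: [0.4, 0.9, 0.6]
finger_gap: 0.0853
```

View pics/s4.png

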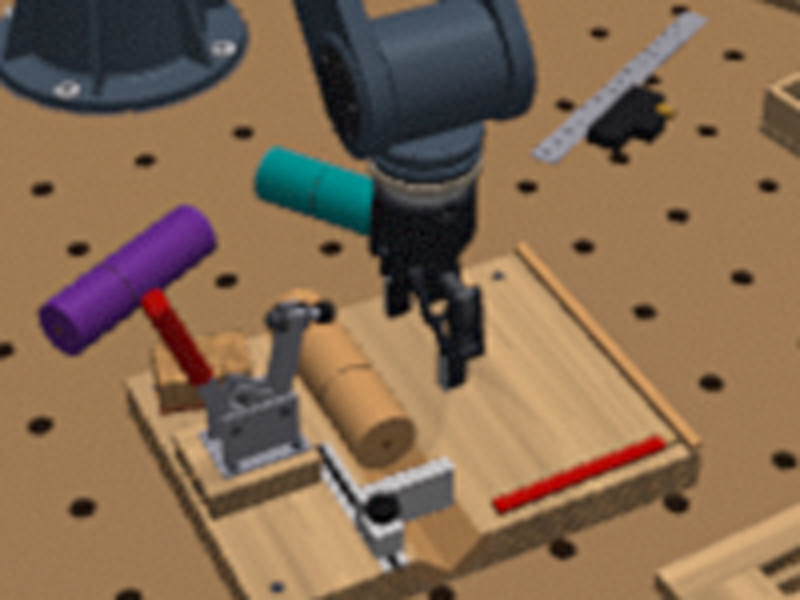

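The round is seated in the vee with its end at crop (388,440), and the fingers are off. Next: go round to its near end with the fingers shut.

```bash
python3 -m pendant '[[[0,0,0],[0,0,-45],0],[[0,0,0],[-50,0,0],1],[[0,0,0],[-50,0,0],1],[[0,0,0],[-25,0,0],1],[[0,0,0],[0,35,0],1],[[0,0,0],[0,33,0],1],[[0,0,0],[0,0,0],1],[[0,0,0],[0,0,0],1]]'
python3 - <<'E'
from h import *
c=cap("top"); crop(c,238,130,150,105,5,"pics/t2.png")
E
```

```text
time: 8.4
position: [0.4596, -0.0277, 0.2525]
tcp_rot: [-3.138, -0.001, -0.006]
force: [0.3, -0.1, 0.6]
finger_gap: -0.0003
```

View pics/t2.png

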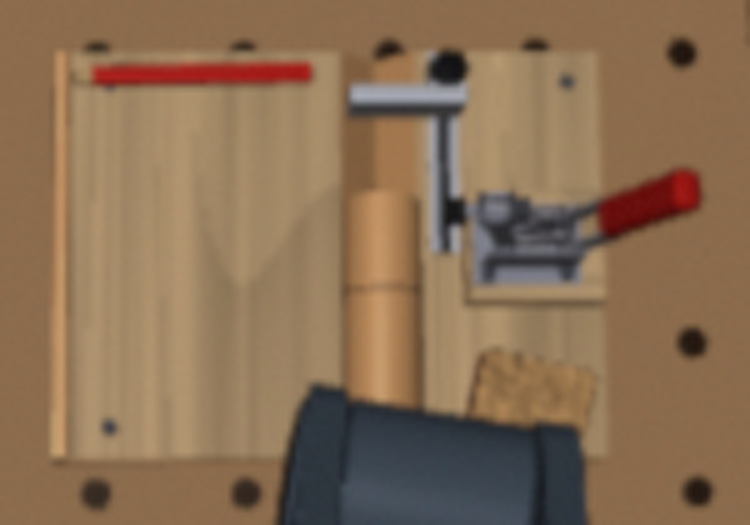

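```bash
python3 -m pendant '[[[0,0,0],[0,9,0],1],[[0,0,0],[0,0,20],1],[[0,0,0],[0,0,16],1],[[0,0,0],[5,0,0],1],[[0,0,0],[5,0,0],1],[[0,0,0],[5,0,0],1],[[0,0,0],[4,0,0],1],[[0,0,0],[0,0,0],1]]'
python3 - <<'E'
from h import *
c=cap("top"); s=cap("scene"); crop(s,170,165,200,150,4,"pics/s5.png"); crop(c,238,130,150,105,5,"pics/t3.png")
E
```

```text
time: 9.45
position: [0.4812, -0.036, 0.2176]
tcp_rot: [-3.138, -0.005, -0.001]
force: [-0.2, -0.9, 0.5]
finger_gap: -0.0
```

View pics/s5.png

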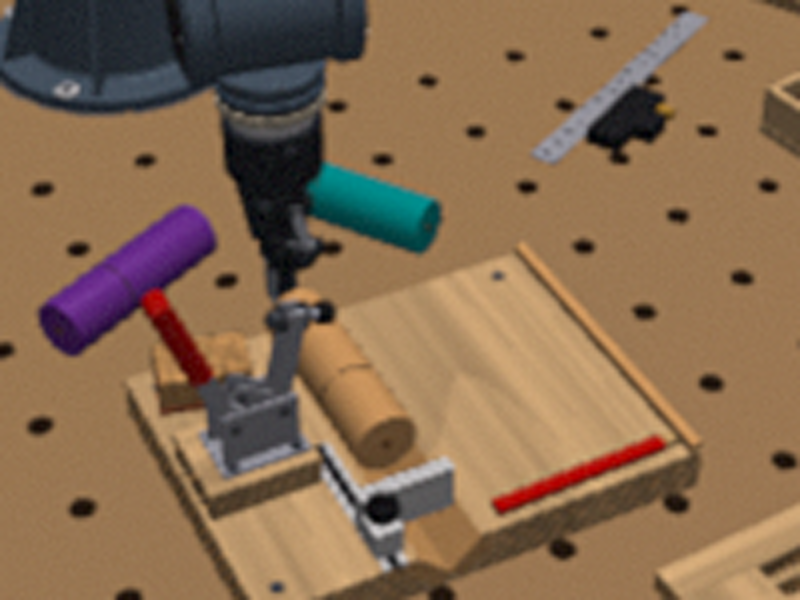

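```bash
python3 -m pendant '[[[0,0,0],[6,0,0],1],[[0,0,0],[6,0,0],1],[[0,0,0],[6,0,0],1],[[0,0,0],[6,0,0],1],[[0,0,0],[6,0,0],1],[[0,0,0],[6,0,0],1],[[0,0,0],[2,0,0],1],[[0,0,0],[0,0,0],1]]'
python3 - <<'E'
from h import *
c=cap("top"); s=cap("scene"); crop(c,288,130,80,60,10,"pics/t4.png")
# round far end at row profile along axis, columns of the round
f=c["frame"].astype(int)
for v in range(146,176): print(v,f[v,312:318].mean(0).round(),end=";")
E
```

```text
time: 10.55
position: [0.5214, -0.036, 0.2174]
tcp_rot: [-3.138, -0.003, -0.001]
force: [-0.4, -0.5, -0.6]
finger_gap: -0.0002
146 [110. 133. 162.];147 [156. 157. 165.];148 [179. 171. 169.];149 [180. 170. 168.];150 [131. 124. 122.];151 [67. 65. 66.];152 [59. 62. 68.];153 [ 68.  89. 114.];154 [ 76. 112. 150.];155 [ 78. 119. 161.];156 [ 79. 119. 162.];157 [ 79. 119. 162.];158 [ 80. 120. 163.];159 [ 86. 129. 174.];160 [ 94. 139. 186.];161 [ 96. 142. 190.];162 [ 96. 143. 192.];163 [ 96. 142. 191.];164 [ 97. 143. 192.];165 [ 97. 144. 192.];166 [ 97. 144. 192.];167 [ 97. 144. 192.];168 [ 97. 144. 192.];169 [ 97. 144. 192.];170 [ 98. 144. 192.];171 [ 98. 144. 192.];172 [ 98. 144. 192.];173 [ 98. 144. 192.];174 [ 99. 145. 192.];175 [ 99. 145. 192.];
```

```bash
python3 -m pendant '[[[0,0,0],[4,0,0],1],[[0,0,0],[4,0,0],1],[[0,0,0],[4,0,0],1],[[0,0,0],[4,0,0],1],[[0,0,0],[2,0,0],1],[[0,0,0],[1,0,0],1],[[0,0,0],[0,0,0],1],[[0,0,0],[0,0,0],1]]'
python3 - <<'E'
from h import *
c=cap("top");f=c["frame"].astype(int)
print([(v,int(f[v,312:318,2].mean())) for v in range(146,158)]); print(r.sense()["force"])
E
```

```text
time: 11.65
position: [0.5414, -0.036, 0.2175]
tcp_rot: [-3.138, -0.003, -0.001]
force: [-0.9, 0.3, -0.5]
finger_gap: 0.0
[(146, 162), (147, 165), (148, 169), (149, 167), (150, 122), (151, 66), (152, 78), (153, 154), (154, 187), (155, 191), (156, 191), (157, 191)]
[-0.19900478  0.25656283  0.24678139]
```

```bash
python3 -m pendant '[[[0,0,0],[1,0,0],1],[[0,0,0],[1,0,0],1],[[0,0,0],[1,0,0],1],[[0,0,0],[0,0,0],1],[[0,0,0],[0,0,0],1],[[0,0,0],[0,0,0],1],[[0,0,0],[0,0,0],1],[[0,0,0],[0,0,0],1]]'
python3 - <<'E'
from h import *
c=cap("top");f=c["frame"].astype(int)
print([(v,int(f[v,312:318,2].mean())) for v in range(146,158)]); print(r.sense()["force"])
E
```

```text
time: 12.7
position: [0.5445, -0.036, 0.2175]
tcp_rot: [-3.138, -0.003, -0.001]
force: [-0.0, -0.4, 0.5]
finger_gap: -0.0
[(146, 162), (147, 165), (148, 169), (149, 168), (150, 122), (151, 82), (152, 152), (153, 187), (154, 190), (155, 191), (156, 191), (157, 191)]
[-0.24212353 -0.00138033 -0.54958798]
```

```bash
python3 -m pendant '[[[0,0,0],[0.6,0,0],1],[[0,0,0],[0.6,0,0],1],[[0,0,0],[0.6,0,0],1],[[0,0,0],[0,0,0],1],[[0,0,0],[0,0,0],1],[[0,0,0],[0,0,0],1],[[0,0,0],[0,0,0],1],[[0,0,0],[0,0,0],1]]'
python3 - <<'E'
from h import *
c=cap("top");f=c["frame"].astype(int)
print([(v,int(f[v,312:318,2].mean())) for v in range(146,158)]); print(r.sense()["force"])
E
```

```text
time: 13.75
position: [0.5463, -0.036, 0.2175]
tcp_rot: [-3.138, -0.002, -0.001]
force: [-0.7, 0.8, 0.8]
finger_gap: -0.0001
[(146, 162), (147, 165), (148, 169), (149, 168), (150, 126), (151, 119), (152, 169), (153, 189), (154, 191), (155, 191), (156, 191), (157, 191)]
[-0.36438847 -0.53081507 -0.07200344]
```

```bash
python3 -m pendant '[[[0,0,0],[0.5,0,0],1],[[0,0,0],[0,0,0],1],[[0,0,0],[0.5,0,0],1],[[0,0,0],[0,0,0],1],[[0,0,0],[0,0,0],1],[[0,0,0],[0,0,0],1],[[0,0,0],[0,0,0],1],[[0,0,0],[0,0,0],1]]'
python3 - <<'E'
from h import *
c=cap("top");f=c["frame"].astype(int)
print([(v,int(f[v,312:318,2].mean())) for v in range(146,158)]); print(r.sense()["force"])
E
```

```text
time: 14.8
position: [0.5474, -0.036, 0.2175]
tcp_rot: [-3.138, -0.002, -0.001]
force: [-0.9, 0.0, 1.0]
finger_gap: -0.0
[(146, 162), (147, 165), (148, 169), (149, 168), (150, 130), (151, 154), (152, 186), (153, 190), (154, 191), (155, 191), (156, 191), (157, 191)]
[-1.07994387 -0.43215011 -1.27023066]
```

```bash
python3 -m pendant '[[[0,0,0],[0.4,0,0],1],[[0,0,0],[0,0,0],1],[[0,0,0],[0.4,0,0],1],[[0,0,0],[0,0,0],1],[[0,0,0],[0,0,0],1],[[0,0,0],[0,0,0],1],[[0,0,0],[0,0,0],1],[[0,0,0],[0,0,0],1]]'
python3 - <<'E'
from h import *
c=cap("top");f=c["frame"].astype(int)
print([(v,int(f[v,312:318,2].mean())) for v in range(146,158)]); print(r.sense()["force"])
E
```

```text
time: 15.85
position: [0.5483, -0.036, 0.2175]
tcp_rot: [-3.138, -0.002, -0.001]
force: [-0.9, 0.3, 0.1]
finger_gap: 0.0
[(146, 162), (147, 165), (148, 169), (149, 168), (150, 135), (151, 158), (152, 188), (153, 191), (154, 191), (155, 191), (156, 191), (157, 191)]
[-1.33601815 -0.03132236 -0.54390953]
```

```bash
python3 -m pendant '[[[0,0,0],[0.4,0,0],1],[[0,0,0],[0,0,0],1],[[0,0,0],[0.4,0,0],1],[[0,0,0],[0,0,0],1],[[0,0,0],[0,0,0],1],[[0,0,0],[0,0,0],1],[[0,0,0],[0,0,0],1],[[0,0,0],[0,0,0],1]]'
python3 - <<'E'
from h import *
c=cap("top");f=c["frame"].astype(int)
print([(v,int(f[v,312:318,2].mean())) for v in range(146,158)]); print(r.sense()["force"])
E
```

```text
time: 16.9
position: [0.5491, -0.036, 0.2175]
tcp_rot: [-3.138, -0.002, -0.001]
force: [-1.8, -0.1, 0.2]
finger_gap: -0.0
[(146, 162), (147, 165), (148, 169), (149, 169), (150, 143), (151, 162), (152, 188), (153, 191), (154, 191), (155, 190), (156, 191), (157, 191)]
[-1.18604246  0.3494522  -0.48293891]
```

```bash
python3 -m pendant '[[[0,0,0],[0.4,0,0],1],[[0,0,0],[0,0,0],1],[[0,0,0],[0.4,0,0],1],[[0,0,0],[0,0,0],1],[[0,0,0],[0,0,0],1],[[0,0,0],[0,0,0],1],[[0,0,0],[0,0,0],1],[[0,0,0],[0,0,0],1]]'
python3 - <<'E'
from h import *
c=cap("top");f=c["frame"].astype(int)
print([(v,int(f[v,312:318,2].mean())) for v in range(143,154)]); print(r.sense()["force"])
E
```

```text
time: 17.95
position: [0.5494, -0.036, 0.2174]
tcp_rot: [-3.138, -0.0, -0.001]
force: [-3.7, -1.0, 1.9]
finger_gap: -0.0002
[(143, 162), (144, 163), (145, 163), (146, 161), (147, 165), (148, 169), (149, 169), (150, 142), (151, 161), (152, 188), (153, 191)]
[-3.9536552  -0.07463053  1.28148622]
```

```bash
python3 -m pendant '[[[0,0,0],[0.3,0,0],1],[[0,0,0],[0.3,0,0],1],[[0,0,0],[0,0,0],1],[[0,0,0],[0,0,0],1],[[0,0,0],[0,0,0],1],[[0,0,0],[0,0,0],1],[[0,0,0],[0,0,0],1],[[0,0,0],[0,0,0],1]]'
python3 - <<'E'
from h import *
c=cap("top");f=c["frame"].astype(int)
print([(v,int(f[v,312:318,2].mean())) for v in range(143,154)]); print(r.sense()["force"])
E
```

```text
time: 19.0
position: [0.5497, -0.036, 0.2173]
tcp_rot: [-3.138, 0.001, -0.001]
force: [-3.2, -0.8, 1.8]
finger_gap: -0.0
[(143, 162), (144, 164), (145, 163), (146, 161), (147, 165), (148, 169), (149, 169), (150, 142), (151, 162), (152, 187), (153, 191)]
[-3.95580435 -0.31778561  2.81585214]
```

```bash
python3 -m pendant '[[[0,0,0],[0,0,0],1],[[0,0,0],[0,0,0],1],[[0,0,0],[0,0,0],1],[[0,0,0],[0,0,0],1],[[0,0,0],[0.5,0,0],1],[[0,0,0],[0.5,0,0],1],[[0,0,0],[0.5,0,0],1],[[0,0,0],[0.5,0,0],1]]'
python3 - <<'E'
from h import *
print(r.sense()["force"])
c=cap("top");f=c["frame"].astype(int)
print([(v,int(f[v,312:318,2].mean())) for v in range(143,154)]); print(r.sense()["force"])
E
```

```text
time: 20.05
position: [0.5505, -0.036, 0.2169]
tcp_rot: [-3.137, 0.007, -0.001]
force: [-7.0, -0.5, 4.8]
finger_gap: -0.0004
[-7.02079923 -0.52927143  4.78173127]
[(143, 162), (144, 163), (145, 163), (146, 162), (147, 165), (148, 169), (149, 169), (150, 142), (151, 162), (152, 188), (153, 191)]
[-6.92751525 -1.25410087  3.88254034]
```

Pressed at about 7 N. The stop edge in the top view has not moved (rows 146–150 unchanged). Backing off straight, then up and over to the handle.

```bash
python3 -m pendant '[[[0,0,0],[-5,0,0],1],[[0,0,0],[-20,0,0],1],[[0,0.4,0],[-30,0,-10],1],[[0,0,0],[0,0,-60],1],[[0,0,0],[0,0,-60],1],[[0,0,0],[0,0,-60],1],[[0,0,0],[0,0,-35],1],[[0,0,0],[0,0,0],1]]'
python3 - <<'E'
from h import *
c=cap("top");f=c["frame"].astype(int)
print([(v,int(f[v,312:318,2].mean())) for v in range(143,154)]); s=r.sense();print(s["force"])
E
```

```text
time: 21.1
position: [0.4929, -0.0368, 0.4501]
tcp_rot: [-3.138, -0.012, -0.001]
force: [0.0, -0.3, -0.4]
finger_gap: 0.0
[(143, 155), (144, 156), (145, 155), (146, 154), (147, 158), (148, 162), (149, 161), (150, 136), (151, 155), (152, 179), (153, 182)]
[-0.3873912  -0.00434295  0.61534676]
```

```bash
python3 -m pendant '[[[0,-0.6,0],[45,35,0],1],[[0,0,0],[45,35,0],1],[[0,0,0],[45,35,0],1],[[0,0,0],[10,5,0],1],[[0,0,0],[0,0,15],1],[[0,0,0],[0,0,0],1],[[0,0,0],[0,0,0],1],[[0,0,0],[0,0,0],1]]'
python3 - <<'E'
from h import *
s=cap("scene"); crop(s,170,165,200,150,4,"pics/s6.png")
E
```

```text
time: 22.15
position: [0.6392, -0.1474, 0.4224]
tcp_rot: [-3.134, 0.011, 0.001]
force: [0.5, 0.8, -0.2]
finger_gap: 0.0
```

View pics/s6.png

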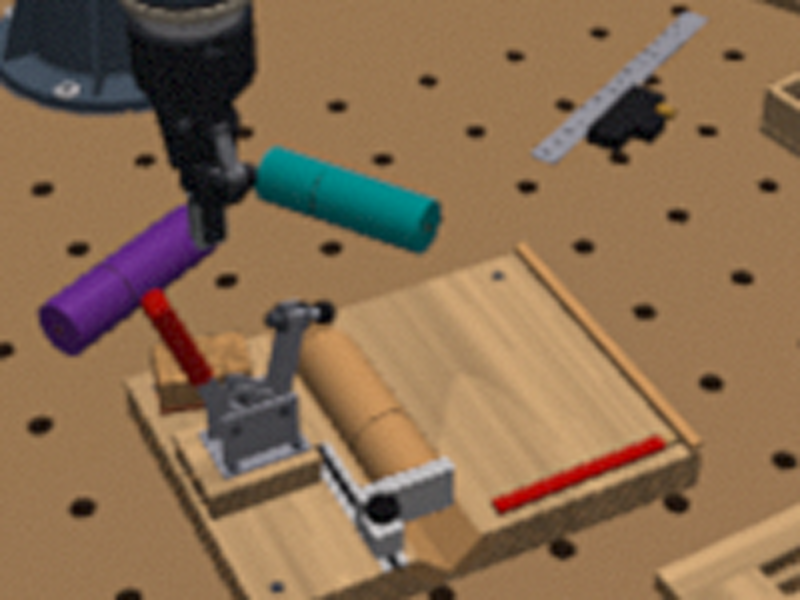

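The round is against the stop, and the shut fingertips (crop (207,243)) are above the gap between handle and arm. Descending, then pushing along the handle's arc.

```bash
python3 -m pendant '[[[0,0.6,0],[-1,0,30],1],[[0,0,0],[0,0,25],1],[[0,0,0],[0,0,4],1],[[0,0,0],[0,6,0],1],[[0,0,0],[0,6,0],1],[[0,0,0],[0,6,2],1],[[0,0,0],[0,6,3],1],[[0,0,0],[0,0,0],1]]'
```

```text
time: 23.2
position: [0.6381, -0.1726, 0.3627]
tcp_rot: [-3.137, -0.008, 0.002]
force: [0.5, -0.3, 0.5]
finger_gap: 0.0001
```

```bash
python3 -m pendant '[[[0,0,0],[0,2,5],1],[[0,0,0],[0,8,5],1],[[0,0,0],[0,8,5],1],[[0,0,0],[0,7,5],1],[[0,0,0],[0,7,6],1],[[0,0,0],[0,6,7],1],[[0,0,0],[0,5,7],1],[[0,0,0],[0,0,0],1]]'
python3 - <<'E'
from h import *
s=cap("scene"); crop(s,170,165,200,150,4,"pics/s7.png")
E
```

```text
time: 24.2
position: [0.6385, -0.2186, 0.3194]
tcp_rot: [-3.136, -0.008, 0.001]
force: [-1.1, 1.2, 1.9]
finger_gap: 0.0
```

View pics/s7.png

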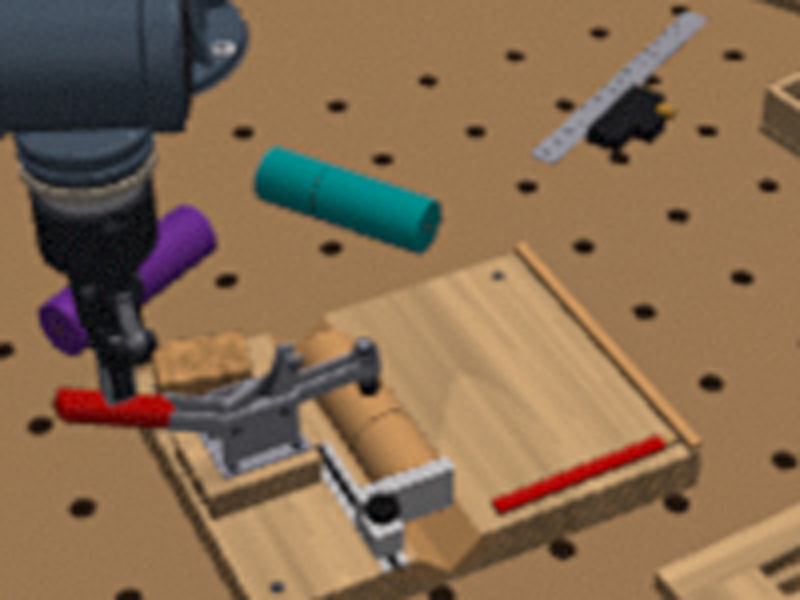

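Handle now about 27° above level, with the fingertip on the red grip at crop (120,390). Pushing on down.

```bash
python3 -m pendant '[[[0,0,0],[0,3,5],1],[[0,0,0],[0,2,5],1],[[0,0,0],[0,2,5],1],[[0,0,0],[0,2,5],1],[[0,0,0],[0,1,5],1],[[0,0,0],[0,1,5],1],[[0,0,0],[0,0,4],1],[[0,0,0],[0,0,2],1]]'
```

```text
time: 25.25
position: [0.6391, -0.2291, 0.291]
tcp_rot: [-3.137, -0.01, 0.003]
force: [-10.8, 2.8, 18.3]
finger_gap: -0.0
```

18 N at tip height ≈118 mm (119 mm predicted for locked): the handle is at its end. Lifting off and checking.

```bash
python3 -m pendant '[[[0,0,0],[0,0,-4],1],[[0,0,0],[0,0,-15],1],[[0,0,0],[0,0,-50],1],[[0,0,0],[0,0,-55],1],[[0,0,0],[-50,10,0],1],[[0,0,0],[-50,10,0],1],[[0,0,0],[-50,10,0],1],[[0,0,0],[0,0,0],1]]'
python3 - <<'E'
from h import *
s=cap("scene"); c=cap("top")
a=cv2.resize(s["frame"][215:315,190:310],None,fx=5,fy=5,interpolation=cv2.INTER_CUBIC)[:, :400]
b=cv2.resize(c["frame"][135:235,300:380],None,fx=5,fy=5,interpolation=cv2.INTER_CUBIC)
cv2.imwrite("pics/f1.png",np.hstack([a,b])); f=c["frame"].astype(int)
print([(v,int(f[v,312:318,2].mean())) for v in range(143,154)])
print(proj(s,[[.638,-.143-.108,.112],[.638,-.143-.110*np.cos(.35),.093+.11*np.sin(.35)]]))
print(r.sense()["force"])
E
```

```text
time: 26.25
position: [0.4842, -0.2604, 0.4204]
tcp_rot: [-3.139, -0.014, 0.004]
force: [1.2, -0.8, 0.1]
finger_gap: 0.0
[(143, 157), (144, 159), (145, 158), (146, 157), (147, 160), (148, 164), (149, 164), (150, 138), (151, 157), (152, 182), (153, 185)]
[[189.1650652  277.12155937]
 [190.10983116 271.43137887]]
[0.73646797 0.25082262 0.83243582]
```

View pics/f1.png

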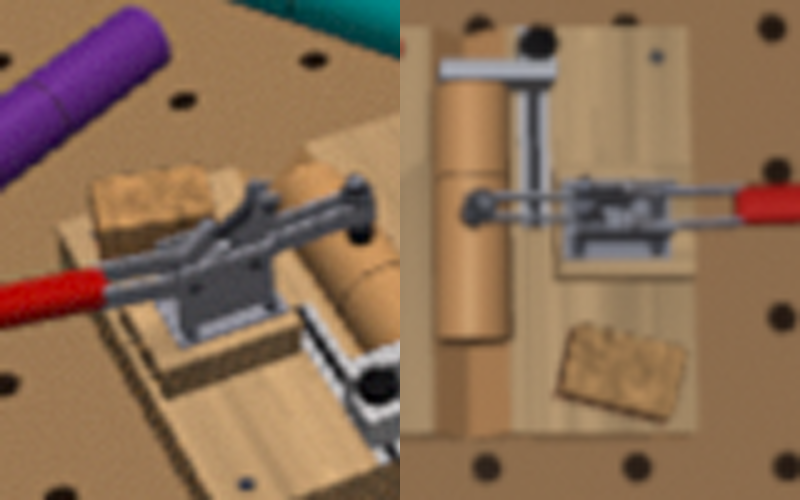

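Handle down: its centre at the left edge is at image row ≈276. The prediction is 277 for locked and 271 at 20°. The rubber tip is on the round, and the round touches the stop.

```bash
python3 -c "
from plant import r
print(r.hand_in())"
```

```text
the job is handed in; nothing more can be done
None
```

I loaded the jig and handed it in at about 26 s; the hand-in gives no verdict.

**What I did:**
- **Rolling:** I pushed the round across the deck with the two open fingers. It tipped into the vee and settled, and I took the fingers off it.
- **Seating against the stop:** I slid it along the vee with the fingers shut. The wrist force reached about 7 N, under the 9 N at which the stop slips.
- **Clamping:** I pushed the red handle along its arc until it stopped, at about 18 N, then backed the arm clear.

**What the last checks showed:**
- **Stop:** its edge is at the same pixel rows in the top view as before the push. A pixel is about 3 mm, so the picture cannot prove the 1.5 mm limit on its own.
- **Handle:** its centre is at image row 276. A locked handle should be at 277, and one 20° above level at 271.
- **Round and clamp:** the round's end is against the stop with no visible gap, and the rubber tip is on the round. I could not measure the tip's pressing force.
- **Release:** the wrist force was back to noise level (about 1 N) with the arm clear.
- **Other objects:** none that I could see in the pictures had moved. The last pictures did not cover the whole bench.

No check failed, but two readings were unexpected. There was about 5 N of vertical force while pressing on the stop, and about 11 N sideways along the vee when the handle bottomed out. The pictures taken afterwards showed nothing out of place.

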